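# Clamp the wide clip-top cap jar shut

### The arm

A 6-joint arm with a two-finger parallel gripper is mounted at the origin on the work surface. World frame = base frame: x ahead of the robot, y to its left, z up, the work surface at z = 0. Lengths are in m, angles in rad, forces in N, time in s.
With the tool pointing down it reaches from about 0.275 to 0.725 m from the base axis. Payload 5.6 kg.
Tool frame: the origin (TCP) lies between the finger pads; the fingertips stand 19 mm ahead of it and the grasp point (between the pads) is the TCP (tip_extent is the distance from the TCP to the fingertips, in m); z points along the fingers, x is the direction in which the jaws open and shut, and the axes are right-handed (so a half turn about z gives the same grasp; the last joint's range is limited). The gripper opens to 85 mm and grips with 20 to 120 N. Pads are 22 mm wide; open, the fingers measure 114 mm over their backs; the gripper's body (76 mm by 85 mm) begins 54 mm behind the grasp point. The pads swing forward as they close: fully open they stand 13 mm farther back than shut.
Start: joints at [1.538, 0.255, 0.108, 0, -1.424, -0.285], TCP at [0.172, 0.522, 0.25] pointing down, gripper open.
Joint ranges: [-2.95, 2.95], [-1.21, 1.97], [-1.09, 1.5], [-2.87, 1.71], [-2.94, -0.07], [-3.05, 3.05]. Speed limits (rad/s): [2.57, 2.57, 3.14, 3.14, 3.14, 3.14].

### API

Orientations are given as [roll, pitch, yaw] about the fixed x, y, z axes, in that order (R = Rz(yaw) Ry(pitch) Rx(roll)).
In Python, from rig import observe, capture, job_done, tip_extent gives the robot as it stands.
- The arm moves only by the shell command python3 -m handwheel 'ROWS' [FORCE]. ROWS is a JSON object of lists of equal length, an entry for each row: "slide": the shift along the tool's x, y, z in mm, a list of three; "roll": the turn about the tool's z in degrees; "gripper": the opening, from -1 (shut) to 1 (fully open), so that 0 is half open. In form: {"slide": [[x, y, z], ...], "roll": [roll, ...], "gripper": [gripper, ...]}. A call has 1 to 12 rows; each row is the pose to reach, as a shift and turn from the pose measured when the call began, along the tool's axes at that moment; what a row does not reach only later rows make up. A row lasts 1/8 s, in which the tool goes at most 62.5 mm and 10.7 degrees, less where a joint would pass 70% of its speed; a pose out of reach is approached as far as the arm can. A call with a gripper value outside its range is refused whole. The fingers move at their own pace and stop on an object; FORCE is the grip in N (left out, the last holds). Time passes only in rows, so rows that repeat a pose let the fingers close. It gives the time, the measured TCP pose, the force and the opening at its end, in the units of the state.
- observe(): the state, without advancing time (a new reading comes with each control period).
- capture(name): name is "side" or "top" or "wrist"; returns a dict with "img" (480x640x3 uint8, blue, green, red), "range_z" (480x640 float32, m along the optical axis (not along the pixel's ray), 0 where there is no reading), "camera_matrix" (3x3 intrinsics, pixels), "rvec" (rotation vector, rad) and "tvec" (3), from world to camera coordinates, as OpenCV has them; the wrist camera has in their place "T_tool_cam" (4x4, takes a point from camera to tool coordinates, whose origin is the TCP and whose axes are the tool frame's). Camera axes: x right, y down, z forward; pixel columns grow to the right and rows downward; lengths in m; the calibration is good to about 2 mm. A picture is of the moment at which its call begins: read the wrist's pose just before it.
- job_done(): hands the job in, once; it reports no verdict.
The state is a dict: "time_s": time; "joint_pos": joint angles; "dq": joint speeds; "joint_torque": joint torques, N m; "eef_pos": TCP position; "eef_rot": TCP orientation; "wrist_force": force on the tool from outside, world axes, zero at the start; "wrist_torque": the same for the moment, N m; "width": finger opening in m.
Only numpy, scipy, OpenCV 4.12 (cv2) and the standard library are available. Lean on these libraries where they do the work, as an engineer would, in place of code of your own. Each camera call takes 0.05 s, during which the arm holds its last target.

### The job

On the bottle-packing bench, close the wide, low clip-top jar of caps: swing its lid down shut first, then swing its wire bail up over the lid until it snaps past centre and clamps the lid. Do not touch the tall, narrow jar with the robot; it stays open.

Things in the scene. Friction and masses are not known exactly. Their poses are not given: they have to be found in the camera images.
- squat_jar: The wide low clip-top glass jar to close: 110 mm across, rim 105 mm above the bench, fixed in a dark steel nest plate 138 mm square. Holds white caps. Origin: underside centre, on the bench. -x points to its front (bail side, towards the robot within 0.45 rad), +x to its rear. Lid hinge line along its y at x 56, z 105 mm; bail pivot line along its y at x 0, z 75 mm. The jars stand 0.24 m or more apart, either on the left.
- squat_jar_lid (a joint): Its steel lid, rad: 0 shut, 1.57 upright at the rear; starts standing open at 1.3 to 1.65, stop at 1.75. A disc 90 mm across, 7 mm thick at the edge, front edge 101 mm from the hinge; its outer side domes to 22 mm above the rim, with two roller-crested lugs 40 mm high, 12 mm wide, at y -30 and +30, crests at x 0. Friction holds it up; below about 0.9 it sinks shut by itself. Under 2 N at its edge moves it.
- squat_jar_bail (a joint): Its wire bail, q in rad: 0 at the start, leaning to the front. Cross bar along the jar's y, 124 mm long, 10 mm thick, with a free roller 14 mm thick, 42 mm long in mid-bar; centre at x = -71.5 cos(q + 0.524), z = 75 + 71.5 sin(q + 0.524) mm of the jar. Loose up to q 0.87 (falls back if let go), then about 6 N of level push on the roller, bar lifting 4 mm extra, rides it over the lug crests at q 1.05; then it snaps to its seat, q 1.2.
- tall_jar: The other clip-top jar, to be left alone: narrower and taller, 80 mm across, rim 160 mm above the bench, fixed in a nest plate 100 mm square, with the same kind of lid (standing open, its top up to 245 mm above the bench) and bail at 0.73 of the size. Origin: underside centre, on the bench; axes as for the wide jar.
Not all that is in view belongs to the job. Leave any blue look-alike of the squat_jar alone.

How it is judged:
On the way, in this order (a step that is already met when the one before it is completed fails the run):
1. the wide jar's lid is down on the rim (within 0.2 rad) while its bail is still open (value of joint squat_jar_lid below 0.2 rad and value of joint squat_jar_bail below 0.6 rad), for 0.2 s.
2. the bail has snapped over centre onto the lid (value of joint squat_jar_lid below 0.08 rad and value of joint squat_jar_bail above 1.12 rad), for 0.2 s.
At the end, for the whole second after the job is handed in: The wide jar's lid is shut (below 0.08 rad), its bail is over centre and at rest on the lid (above 1.12 rad), and the tall jar was never touched by the robot (all of step 2 and velocity of joint squat_jar_bail between -0.1 and 0.1 rad/s).
It fails at once if the robot touches the tall jar, its lid or its bail (more than 0.5 N) (contact force between any of the fingers, the arm and tall_jar above 0.5 N).
It also fails if it takes over 46 s, if anything falls off the work surface, if the arm or the gripper's body presses on something with over 40 N, if the wrist force passes 120 N, or if a joint passes its speed limit or range.

## Working session

There is one attempt and no reset: what is moved stays moved. The work goes in short steps, Python scripts to look and compute and a shell command to move; the robot and the scene stay as the last step left them, time stands still between calls to the robot, and variables do not carry over. Pictures are saved under pics/ and viewed, and the job is handed in when it is done.

```bash
ls; mkdir -p pics
python3 - <<'E'
from rig import observe,capture,tip_extent
import cv2,numpy as np
s=observe();print(s, tip_extent if not callable(tip_extent) else tip_extent())
for n in("top","side"):
    c=capture(n);cv2.imwrite(f"pics/{n}0.png",c["img"]);np.savez(f"{n}0.npz",**c);print(n,c["camera_matrix"],c["rvec"],c["tvec"])
E
```

```text
pics
{'time_s': 0.0, 'joint_pos': array([ 1.53759941e+00,  2.55773008e-01,  1.06968397e-01, -4.81185218e-04,
       -1.42390755e+00, -2.84570786e-01]), 'dq': array([-0.00074831,  0.00043256, -0.00031152,  0.00080443,  0.00148269,
       -0.00167176]), 'joint_torque': array([ 1.99148628e-03, -3.86622691e+01,  2.37935990e+01,  5.36489278e+00,
       -6.12858523e-03,  1.44758991e-05]), 'eef_pos': array([0.17165772, 0.52202623, 0.24936676]), 'eef_rot': array([-3.14151152e+00, -1.97239363e-03, -1.88863500e+00]), 'wrist_force': array([-0.73675415,  0.08684888,  0.51702865]), 'wrist_torque': array([0.00975006, 0.00589037, 0.02836715]), 'width': 0.08577929964407158} 0.019
top [[449.39829573   0.         317.51964798]
 [  0.         449.39829573 232.59845116]
 [  0.           0.           1.        ]] [ 2.2067949  -1.93238989  0.24622253] [-0.05184089  0.48310414  0.72861737]
side [[465.54422654   0.         318.92301588]
 [  0.         465.54422654 239.67874153]
 [  0.           0.           1.        ]] [ 0.06627163 -2.83915967  1.28792673] [0.47897095 0.07443471 0.88679146]
```

View pics/top0.png

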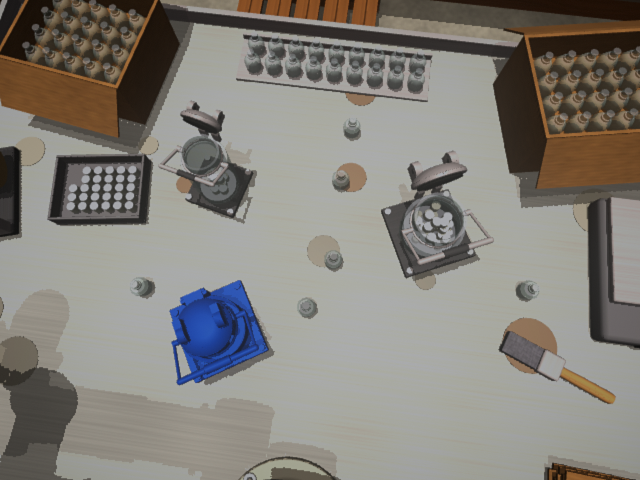

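View pics/side0.png

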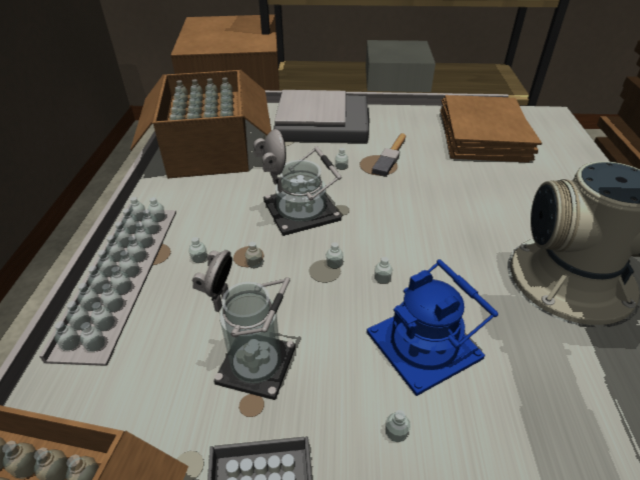

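Candidates: the wide jar with white caps at top (435,222), on a large dark plate; the taller, narrow jar at top (205,160), to be left alone; the blue look-alike at top (215,330). I choose (435,222) and will check it in a crop.

```bash
cat > h.py <<'E'
import numpy as np,cv2
def world(d):
    K=d["camera_matrix"];R=cv2.Rodrigues(d["rvec"])[0];t=d["tvec"].reshape(3)
    z=d["range_z"];v,u=np.mgrid[0:480,0:640]
    P=np.stack([(u-K[0,2])/K[0,0]*z,(v-K[1,2])/K[1,1]*z,z],-1)
    W=(P-t)@R; W[z<=0]=np.nan
    return W
E
python3 - <<'E'
import numpy as np,cv2
from h import world
d=np.load("top0.npz");W=world(d)
im=d["img"];c=im[130:290,360:520];cv2.imwrite("pics/crop0.png",cv2.resize(c,None,fx=3.7,fy=3.7,interpolation=cv2.INTER_CUBIC))
z=np.nan_to_num(W[130:290,360:520,2]);cv2.imwrite("pics/cropz.png",cv2.resize(cv2.applyColorMap(np.clip(z/0.25*255,0,255).astype(np.uint8),cv2.COLORMAP_JET),None,fx=3.7,fy=3.7,interpolation=cv2.INTER_NEAREST))
for u,v in[(300,230),(435,222),(395,260),(393,212),(410,272),(478,255),(462,160),(415,185),(490,238),(408,262),(440,168),(205,160),(205,118),(350,130)]:print((u,v),W[v,u].round(3))
s=np.load("side0.npz")["img"][110:240,240:360];cv2.imwrite("pics/crops.png",cv2.resize(s,None,fx=4.5,fy=4.5,interpolation=cv2.INTER_CUBIC))
E
```

```text
(300, 230) [0.503 0.049 0.001]
(435, 222) [ 0.526 -0.187  0.082]
(395, 260) [ 0.469 -0.136 -0.001]
(393, 212) [ 0.558 -0.122  0.013]
(410, 272) [ 0.446 -0.163  0.016]
(478, 255) [ 0.498 -0.289  0.001]
(462, 160) [ 0.688 -0.25  -0.001]
(415, 185) [ 0.552 -0.132  0.173]
(490, 238) [ 0.499 -0.269  0.117]
(408, 262) [ 0.466 -0.159  0.01 ]
(440, 168) [ 0.573 -0.162  0.201]
(205, 160) [0.599 0.239 0.055]
(205, 118) [0.596 0.195 0.226]
(350, 130) [ 0.706 -0.022  0.034]
```

View pics/crop0.png

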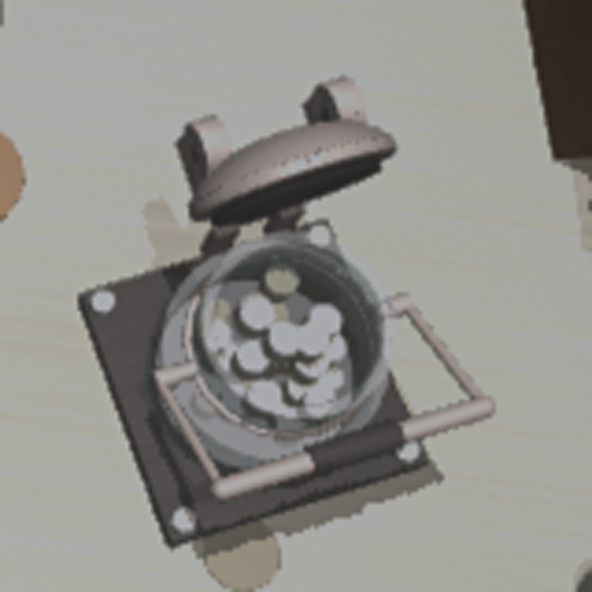

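View pics/cropz.png

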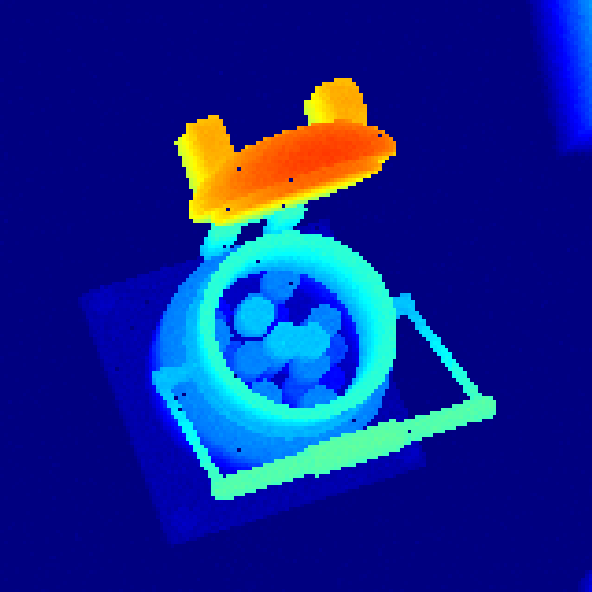

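View pics/crops.png

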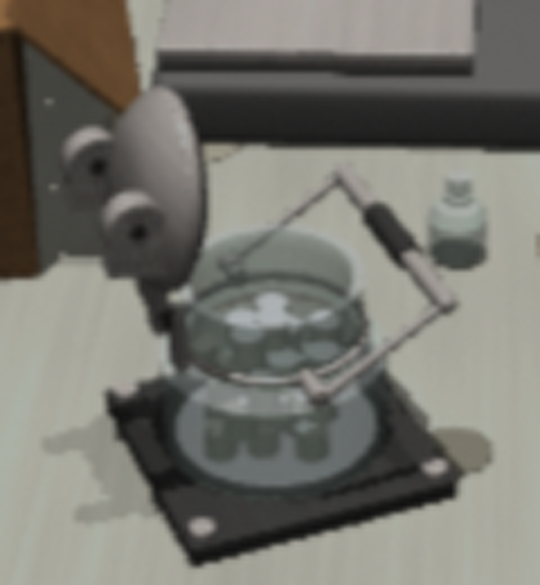

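The crop confirms it: a wide jar with white caps, its lid standing up, and the bail's dark roller at crop (355,447). Next I fit its pose.

Run:
```python
import numpy as np,cv2
from h import world
d=np.load("top0.npz");W=world(d);S=world(np.load("side0.npz"))
def sel(W,box,lo,hi):
    u0,u1,v0,v1=box;P=W[v0:v1,u0:u1].reshape(-1,3);return P[(P[:,2]>lo)&(P[:,2]<hi)]
P=sel(W,(395,515,180,275),.095,.112)
# rim: near 55 mm circle
A=lambda p:np.linalg.lstsq(np.c_[2*p[:,:2],np.ones(len(p))],(p[:,:2]**2).sum(1),rcond=None)[0]
R=P[np.hypot(P[:,0]-.53,P[:,1]+.187)<.062]
c=A(R);print("rim",len(R),c[:2],np.sqrt(c[2]+c[0]**2+c[1]**2),np.percentile(R[:,2],[5,50,95]))
B=sel(W,(415,500,225,270),.105,.135)
B=B[B[:,0]<.51]
m=B.mean(0);u,s,vt=np.linalg.svd(B-m,full_matrices=False);
e=(B-m)@vt[0];print("bail",len(B),m,vt[0],e.min(),e.max(),"mid",m+vt[0]*(e.min()+e.max())/2,"top",np.percentile(B[:,2],[50,90,98]))
# plate via min area rect
im=d["img"];K=d["camera_matrix"]
Q=W[180:290,370:520].reshape(-1,3);g=im[180:290,370:520].reshape(-1,3).max(1)
q=Q[(g<75)&(Q[:,2]>.004)&(Q[:,2]<.025)]
r=cv2.minAreaRect((q[:,:2]*1000).astype(np.float32));print("plate",r,np.median(q[:,2]))
for n,WW,box in(("top",W,(400,480,145,195)),("side",S,(240,300,125,185))):
    L=sel(WW,box,.13,.25);L=L[(L[:,0]>.5)&(L[:,0]<.7)&(L[:,1]<-.05)]
    print(n,len(L),L.min(0),L.max(0))
T=sel(W,(150,260,95,220),.1,.27);print("tall",T.min(0),T.max(0))
```

```text
rim 823 [ 0.53016192 -0.18794222] 0.04215857984160522 [0.09678097 0.10357512 0.10644475]
bail 616 [ 0.47345425 -0.21285489  0.11342476] [-0.39194858  0.91994915 -0.00835919] -0.06886863146325418 0.06386866868523979 mid [ 0.47443412 -0.21515475  0.11344566] top [0.11411359 0.11666324 0.11786066]
plate ((489.3675537109375, -217.263671875), (259.7250061035156, 156.9024200439453), 41.755924224853516) 0.011096604111852095
top 1293 [ 0.55070355 -0.20976298  0.13004379] [ 0.6177605  -0.12116072  0.20556729]
side 1030 [ 0.55136527 -0.33998496  0.13001834] [ 0.67462437 -0.12021536  0.20721977]
tall [0.51225553 0.17088595 0.10002809] [0.63240535 0.27440731 0.23289791]
```

Jar at about (0.5305, -0.189), yaw ≈ 0.40. The rim and the bail midpoint agree to 3 mm, the bar reads 0.113 high against 0.111 expected, and the lid top is at 0.206. Next: lift, shut the fingers and travel high to behind the lid, with tool x along the jar's -x.

```bash
python3 -m handwheel '{"slide":[[0,0,-40],[0,0,-80],[30,-40,-80],[60,-80,-80],[90,-120,-80],[120,-160,-80],[150,-200,-80],[180,-240,-80],[210,-280,-80],[240,-320,-80],[270,-360,-80],[300,-400,-80]],"roll":[0,0,0,0,8,16,24,32,40,46,48.7,48.7],"gripper":[-1,-1,-1,-1,-1,-1,-1,-1,-1,-1,-1,-1]}'
python3 - <<'E'
import numpy as np
from h import world
W=world(np.load("top0.npz"));m=(W[...,2]>.15)&(W[...,0]>.5)&(W[...,1]<-.22)&(W[...,0]<.9)
P=W[m];print(len(P),P.min(0),P.max(0))
E
```

```text
time_s: 1.6
eef_pos: [0.4584, 0.1107, 0.3297]
eef_rot: [-3.14, -0.002, -2.739]
wrist_force: [0.3, 0.7, 0.6]
width: 0.0
326 [ 0.667947   -0.49470645  0.15000443] [ 0.89996726 -0.30356325  0.15349031]
```

```bash
python3 -m handwheel '{"slide":[[-12,-50,0],[-24,-100,0],[-36,-150,0],[-50,-200,0],[-62,-250,0],[-74,-304,0],[-74,-304,0],[-74,-304,40],[-74,-304,70],[-74,-304,70]],"roll":[0,0,0,0,0,0,0,0,0,0],"gripper":[-1,-1,-1,-1,-1,-1,-1,-1,-1,-1]}'
python3 - <<'E'
from rig import capture,observe
import cv2
for n in("side","wrist"):cv2.imwrite(f"pics/{n}1.png",capture(n)["img"])
E
```

```text
time_s: 2.85
eef_pos: [0.644, -0.1393, 0.2575]
eef_rot: [3.14, -0.007, -2.738]
wrist_force: [-0.3, -0.4, 0.6]
width: 0.0003
```

View pics/side1.png

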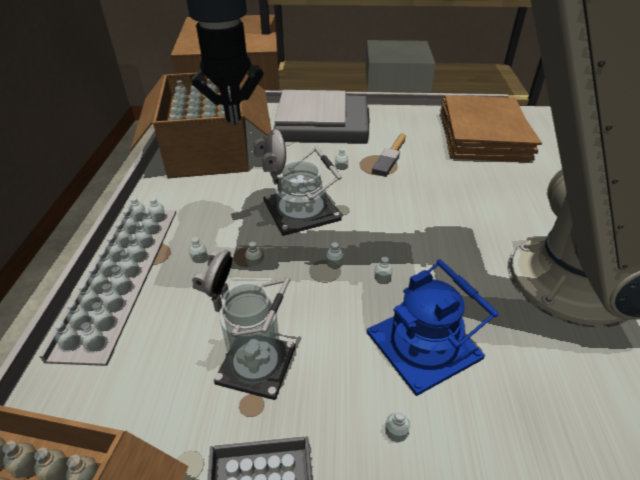

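View pics/wrist1.png

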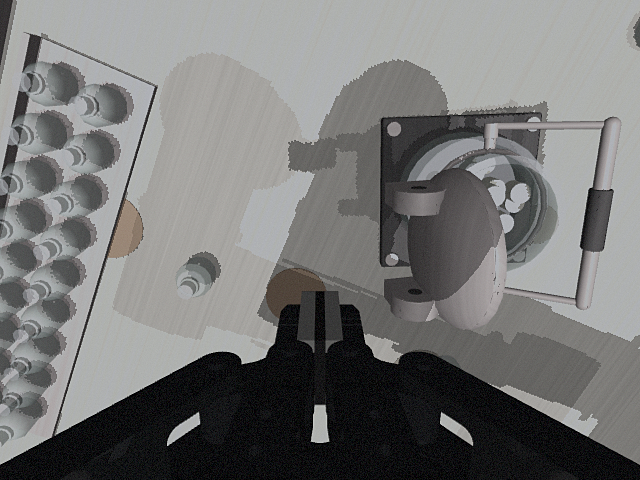

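Side view: the fingers are behind the lid at (235,110). Wrist view: they line up with the gap between the lugs. Next I lower them and push the lid forward.

```bash
python3 -m handwheel '{"slide":[[0,0,30],[0,0,60],[15,0,60],[30,0,60],[45,0,60],[57,0,60],[69,0,60],[81,0,60],[90,0,60],[98,0,60],[106,0,60],[114,0,60]],"roll":[0,0,0,0,0,0,0,0,0,0,0,0],"gripper":[-1,-1,-1,-1,-1,-1,-1,-1,-1,-1,-1,-1]}'
python3 - <<'E'
from rig import capture,observe
import cv2
for n in("side",):cv2.imwrite(f"pics/{n}2.png",cv2.resize(capture(n)["img"][60:260,180:420],None,fx=3,fy=3))
E
```

```text
time_s: 4.45
eef_pos: [0.5403, -0.185, 0.2014]
eef_rot: [-3.139, -0.001, -2.739]
wrist_force: [0.9, -0.2, 0.3]
width: -0.0002
```

View pics/side2.png

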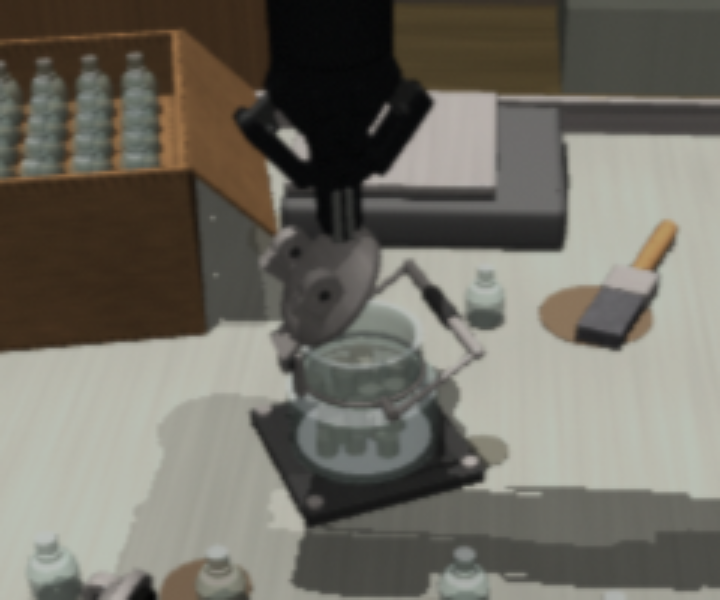

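The lid is about halfway down, with the tips at its edge (crop 340,235). I push on.

```bash
python3 -m handwheel '{"slide":[[8,0,4],[16,0,8],[24,0,12],[30,0,16],[30,0,16],[30,0,16],[30,0,16],[30,0,16],[30,0,16]],"roll":[0,0,0,0,0,0,0,0,0],"gripper":[-1,-1,-1,-1,-1,-1,-1,-1,-1]}'
python3 - <<'E'
from rig import capture,observe
import cv2
for n in("side",):cv2.imwrite(f"pics/{n}3.png",cv2.resize(capture(n)["img"][60:260,180:420],None,fx=3,fy=3))
E
```

```text
time_s: 5.62
eef_pos: [0.5121, -0.197, 0.1856]
eef_rot: [-3.139, -0.001, -2.739]
wrist_force: [0.3, -0.3, -0.4]
width: 0.0001
```

View pics/side3.png

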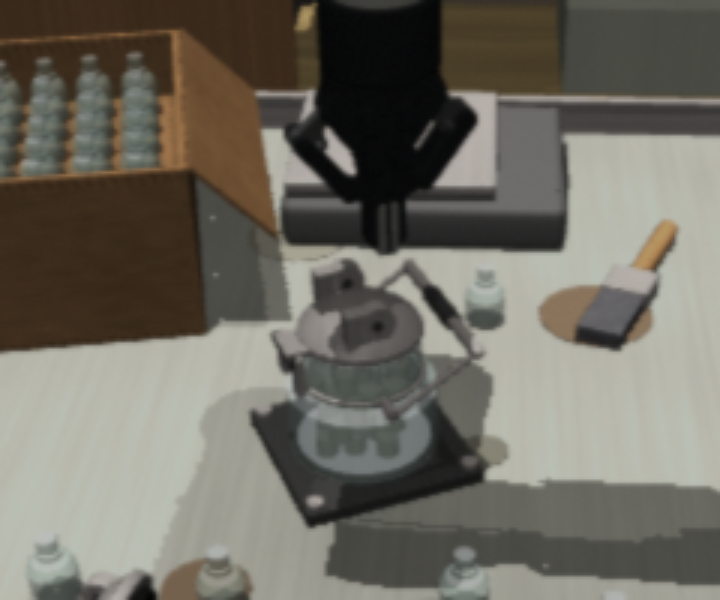

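The lid looks down (crop 360,320). I move to the front of the bail and check the lid depth.

```bash
python3 -m handwheel '{"slide":[[0,0,-10],[30,0,-10],[60,0,-10],[88,0,-10],[90,0,-10],[90,0,20],[90,0,50],[90,0,66],[90,0,66]],"roll":[0,0,0,0,0,0,0,0,0],"gripper":[-1,-1,-1,-1,-1,-1,-1,-1,-1]}'
python3 - <<'E'
from rig import capture,observe
import cv2,numpy as np
from h import world
c=capture("side");cv2.imwrite("pics/side4.png",cv2.resize(c["img"][60:260,180:420],None,fx=3,fy=3))
o=np.array([.5305,-.189]);ax=np.array([.92,.392]);ay=np.array([-.392,.92])
for n,d in(("side",c),("top",capture("top"))):
    W=world(d).reshape(-1,3);W=W[~np.isnan(W[:,0])];J=np.c_[(W[:,:2]-o)@ax,(W[:,:2]-o)@ay,W[:,2]]*1000
    D=J[(abs(J[:,0])<60)&(abs(J[:,1])<20)&(J[:,2]>95)&(J[:,2]<160)]
    print(n,[(x,np.median(D[abs(D[:,0]-x)<4][:,2]).round(1)) for x in(-40,-30,-20,-10,0,10,20,30,40) if (abs(D[:,0]-x)<4).any()])
    L=J[(abs(J[:,0])<60)&(abs(J[:,1])<50)&(J[:,2]>135)&(J[:,2]<165)];
    print([ (L[m][:,0].mean().round(1),L[m][:,1].mean().round(1),L[m][:,2].max().round(1)) for m in(L[:,1]>0,L[:,1]<0) if m.any()])
    B=J[(J[:,0]<-45)&(J[:,0]>-85)&(J[:,2]>104)&(J[:,2]<122)&(abs(J[:,1])<70)];print("bar",B.mean(0).round(1),B.min(0).round(1),B.max(0).round(1))
E
```

```text
time_s: 6.8
eef_pos: [0.4292, -0.2322, 0.1191]
eef_rot: [-3.141, -0.003, -2.738]
wrist_force: [0.4, -0.1, 0.4]
width: -0.0
side [(-40, np.float64(117.8)), (-30, np.float64(124.5)), (-20, np.float64(127.3)), (-10, np.float64(128.6)), (0, np.float64(128.5)), (10, np.float64(128.4)), (20, np.float64(127.4)), (30, np.float64(123.3)), (40, np.float64(113.7))]
[(np.float64(4.6), np.float64(32.7), np.float64(146.8)), (np.float64(6.3), np.float64(-27.3), np.float64(148.6))]
bar [-59.9   6.1 114.9] [-70.1 -67.3 104.3] [-45.3  66.2 120.3]
top []
[]<stdin>:12: RuntimeWarning: Mean of empty slice.
  ret = um.true_divide(
Traceback (most recent call last):
ValueError: zero-size array to reduction operation minimum which has no identity
```

View pics/side4.png

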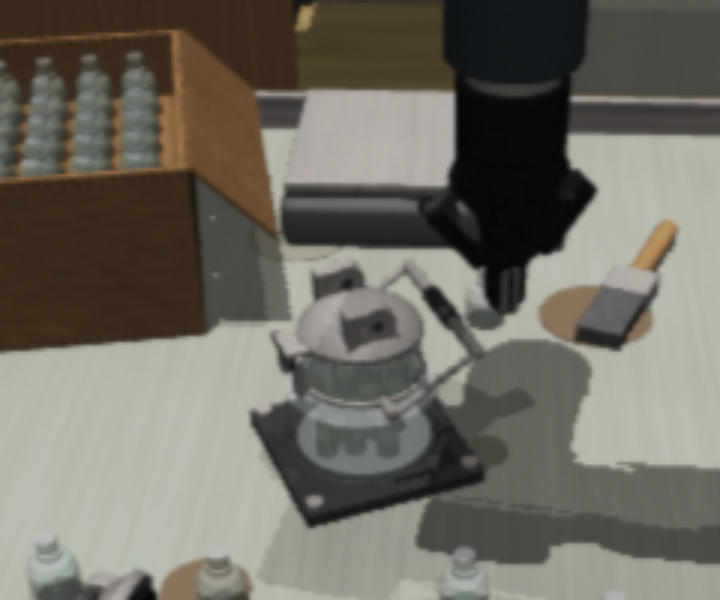

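The lid is shut: dome at 128 mm symmetric about x≈0, lug crests about 147, bail still at its start (x≈-60, z≈113). Next I push the bail's roller up and over along its arc, tips kept above the dome.

```bash
python3 -m handwheel '{"slide":[[-13,0,0],[-26,0,-2],[-36,0,-13],[-48,0,-22],[-58,0,-29],[-68,0,-33],[-78,0,-35],[-84,0,-37],[-90,0,-38],[-95,0,-38],[-100,0,-38],[-100,0,-38]],"roll":[0,0,0,0,0,0,0,0,0,0,0,0],"gripper":[-1,-1,-1,-1,-1,-1,-1,-1,-1,-1,-1,-1]}'
python3 - <<'E'
from rig import capture,observe
import cv2
print(observe()["time_s"])
for n in("side",):cv2.imwrite(f"pics/{n}5.png",cv2.resize(capture(n)["img"][60:260,180:420],None,fx=3,fy=3))
E
```

```text
time_s: 8.4
eef_pos: [0.5225, -0.1931, 0.1585]
eef_rot: [-3.138, -0.0, -2.738]
wrist_force: [-0.1, -1.2, -0.0]
width: -0.0
8.4
```

View pics/side5.png

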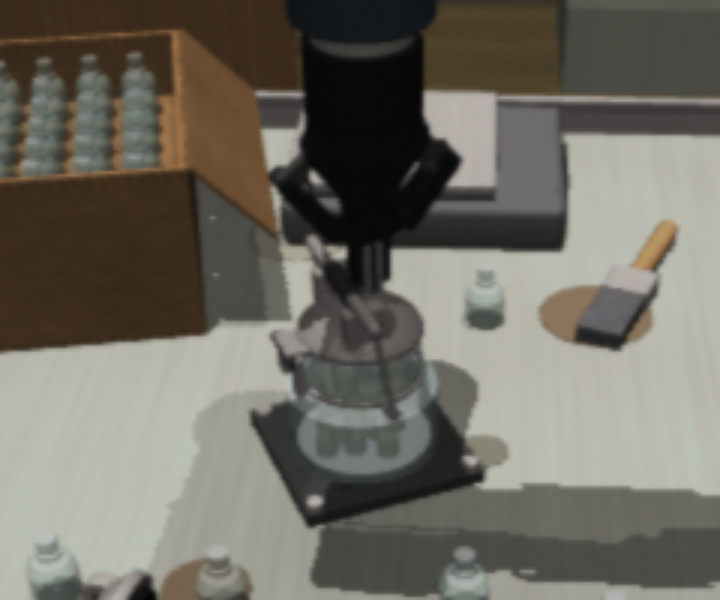

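The bail appears to have snapped past the crests (bar at crop 345,290) and the push force has dropped. I back off and measure.

```bash
python3 -m handwheel '{"slide":[[15,0,0],[30,0,-10],[50,0,-50],[60,0,-100],[100,0,-130],[150,0,-130],[180,0,-130],[180,0,-130]],"roll":[0,0,0,0,0,0,0,0],"gripper":[-1,-1,-1,-1,-1,-1,-1,-1]}'
python3 - <<'E'
from rig import capture,observe
import cv2,numpy as np
from h import world
c=capture("side");cv2.imwrite("pics/side6.png",cv2.resize(c["img"][60:260,180:420],None,fx=3,fy=3))
o=np.array([.5305,-.189]);ax=np.array([.92,.392]);ay=np.array([-.392,.92])
W=world(c).reshape(-1,3);W=W[~np.isnan(W[:,0])];J=np.c_[(W[:,:2]-o)@ax,(W[:,:2]-o)@ay,W[:,2]]*1000
D=J[(abs(J[:,0])<60)&(abs(J[:,1])<20)&(J[:,2]>95)&(J[:,2]<134)]
print([(x,np.median(D[abs(D[:,0]-x)<4][:,2]).round(1)) for x in(-40,-30,-20,-10,0) ])
for lo,hi in((-62,-40),(-20,20),(40,62)):
    B=J[(abs(J[:,0])<40)&(J[:,1]>lo)&(J[:,1]<hi)&(J[:,2]>135)&(J[:,2]<165)]
    print("bar",len(B),B.mean(0).round(1),B.max(0).round(1),B.min(0).round(1))
E
```

```text
time_s: 9.45
eef_pos: [0.3544, -0.2642, 0.2901]
eef_rot: [-3.136, 0.002, -2.741]
wrist_force: [0.1, 0.5, 0.4]
width: -0.0
[(-40, np.float64(117.7)), (-30, np.float64(124.6)), (-20, np.float64(127.9)), (-10, np.float64(128.1)), (0, np.float64(nan))]
bar 29 [ 14.4 -51.4 151.5] [ 18.1 -41.2 155.2] [  9.5 -61.6 140.3]
bar 80 [ 13.2   1.  152.9] [ 18.9  20.  156.9] [  4.3 -19.3 143.5]
bar 32 [ 11.1  51.7 151.6] [ 14.4  61.3 154.7] [  5.1  40.3 146.7]
  return _methods._mean(a, axis=axis, dtype=dtype,
  ret = ret.dtype.type(ret / rcount)
```

View pics/side6.png

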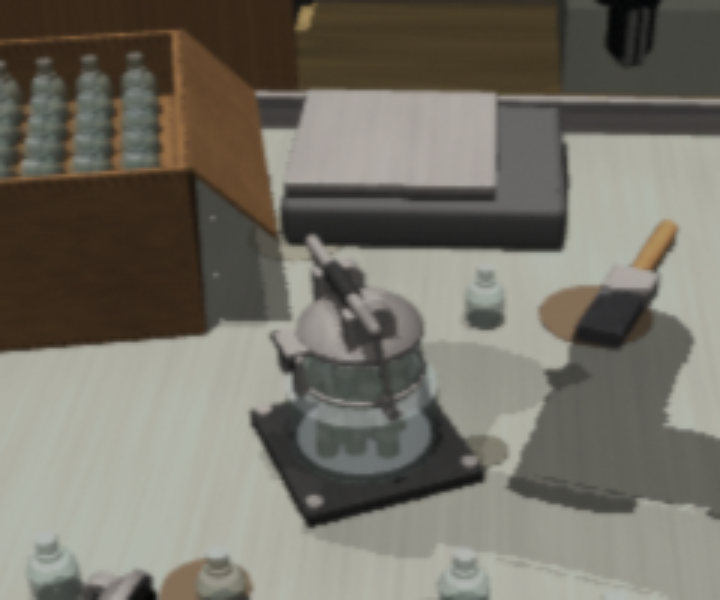

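The side view puts the bar at x ≈ 11-13 (seat 10.9; the 1.12 rad limit is x ≈ 5). I cross-check from the top camera.

Run:
```python
from rig import capture
import cv2,numpy as np
from h import world
c=capture("top");cv2.imwrite("pics/top7.png",c["img"])
o=np.array([.5305,-.189]);ax=np.array([.92,.392]);ay=np.array([-.392,.92])
W=world(c).reshape(-1,3);W=W[~np.isnan(W[:,0])];J=np.c_[(W[:,:2]-o)@ax,(W[:,:2]-o)@ay,W[:,2]]*1000
for lo,hi in((-62,-40),(-20,20),(40,62)):
    B=J[(abs(J[:,0])<40)&(J[:,1]>lo)&(J[:,1]<hi)&(J[:,2]>138)&(J[:,2]<165)]
    print(len(B),B.mean(0).round(1) if len(B) else "")
```

```text
0 
0 
66 [  8.   53.4 149.6]
```

View pics/top7.png

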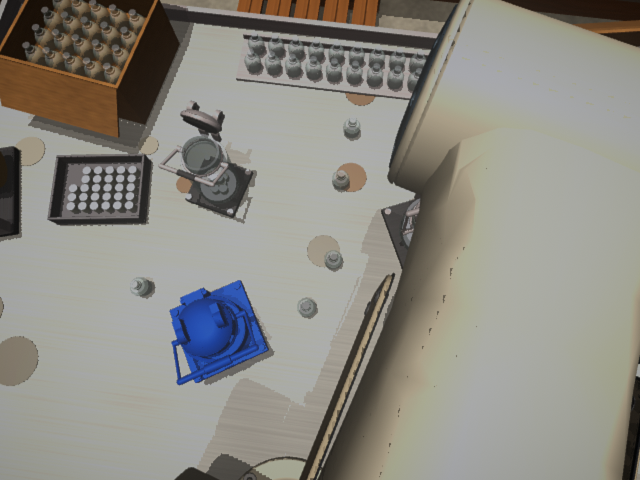

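The arm hides most of the jar, with only the bar's end visible at x ≈ 8. I move aside to the right for a clean view.

```bash
python3 -m handwheel '{"slide":[[0,-40,0],[0,-80,0],[0,-120,0],[0,-160,0],[0,-200,0],[0,-240,0],[0,-240,0]],"roll":[0,0,0,0,0,0,0],"gripper":[-1,-1,-1,-1,-1,-1,-1]}'
python3 - <<'E'
from rig import capture
import cv2,numpy as np
from h import world
c=capture("top");cv2.imwrite("pics/top8.png",c["img"])
o=np.array([.5305,-.189]);ax=np.array([.92,.392]);ay=np.array([-.392,.92])
W=world(c).reshape(-1,3);W=W[~np.isnan(W[:,0])];J=np.c_[(W[:,:2]-o)@ax,(W[:,:2]-o)@ay,W[:,2]]*1000
for lo,hi in((-62,-40),(-20,20),(40,62)):
    B=J[(abs(J[:,0])<40)&(J[:,1]>lo)&(J[:,1]<hi)&(J[:,2]>138)&(J[:,2]<165)]
    print(len(B),B.mean(0).round(1) if len(B) else "")
E
```

```text
time_s: 10.42
eef_pos: [0.4513, -0.4859, 0.2868]
eef_rot: [-3.141, -0.001, -2.74]
wrist_force: [0.6, 0.1, -1.3]
width: -0.0
84 [ 11.3 -50.7 149.6]
207 [9.000e+00 1.000e-01 1.511e+02]
85 [  7.8  50.9 149.6]
```

View pics/top8.png

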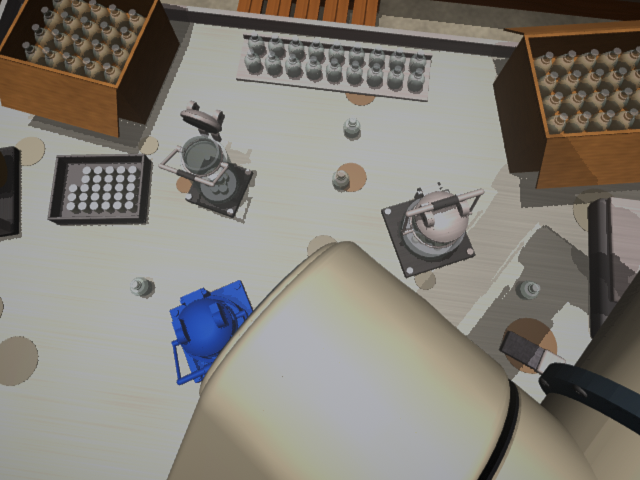

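```bash
python3 -c "
from rig import job_done
print(job_done())"
```

```text
the job is handed in; nothing more can be done
None
```

I closed the wide, low jar and handed the job in at about 10.5 s of the 46 s allowed; no verdict was reported. With the fingers shut, I pushed the lid forward from behind until it sank onto the rim. I then pushed the bail's roller from the front, up and over the lug crests, and backed off.

**Lid:** Before the bail was moved, the lid read as shut: dome at about 128 mm (127 expected) with the bail still at its start. After the snap the front half of the dome read the same; the bar hides the rest.

**Bail:** The bar stayed over centre after I backed off. The seat is at x = 10.9 mm, and the 1.12 rad limit is about x = 5 mm.
- **Side camera:** about 11–13 mm.
- **Top camera:** about 9 mm at mid-bar (7.8 and 11.3 mm at the ends).

The two cameras differ by 2–4 mm, about what the calibration allows, and both are past the limit. A first top view was mostly blocked by the arm, so I moved aside and took it again.

**Tall jar:** The arm was never brought down near the tall jar, and it looks open and unmoved in the last picture. The blue look-alike was not touched. Wrist force stayed below about 1.5 N at the end of every move; I did not record it during the moves.

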